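Close the chalk canister with the lid that fits

ROBOT

A 7-joint arm with a two-finger parallel gripper is mounted at the origin on the work surface. World frame = base frame: x ahead of the robot, y to its left, z up, the work surface at z = 0. Lengths are in m, angles in rad, forces in N, time in s.
With the tool pointing down it reaches from about 0.375 to 0.925 m from the base axis. Payload 3.1 kg.
Tool frame: the origin (TCP) lies between the finger pads; the fingertips stand 19 mm ahead of it and the grasp point (between the pads) is the TCP; z points along the fingers, y is the line along which they close (so a half turn about z gives the same grasp; the last joint's range is limited). The gripper opens to 85 mm and grips with 20 to 120 N. Pads are 22 mm wide; open, the fingers measure 114 mm over their backs; the gripper's body (76 mm by 85 mm) begins 54 mm behind the grasp point. The pads swing forward as they close: fully open they stand 13 mm farther back than shut.
Start: joints at [1.055, 0.383, 0.044, 1.598, -0.018, 1.161, -0.05], TCP at [0.264, -0.594, 0.25] pointing down, gripper open.
Joint ranges: [-2.61, 2.61], [-0.41, 2.15], [-1.48, 1.57], [0, 2.5], [-1.57, 4.71], [0.05, 1.97], [-2.85, 2.85]. Speed limits (rad/s): [2.79, 2.79, 3.14, 3.14, 3.14, 3.14, 3.14].

INTERFACE

Orientations are given as a unit quaternion [x, y, z, w].
In Python, from bench import move_ptp, movel, move_j, move_gripper, pause, inverse_kinematics, read_camera, camera_params, MotionError, sign_off, look_for, tip_of, read_time_s, read_qpos, read_joint_vel, read_effort, read_eef_pos, read_tcp_rot, read_ft_force, read_ft_torque, read_finger_gap, read_grasp_force gives the robot as it stands. Calls block until the motion is done:
- move_ptp(position, orientation): joint-space move of the TCP to a pose.
- movel(position, orientation=None, speed=0.15): straight line of the TCP; orientation=None keeps the orientation; speed is the mean speed in m/s.
- move_j(angles): joint-space move.
- move_gripper(opening, effort=None): finger opening in m; effort is the grip in N (None keeps the last); returns when the fingers have stopped.
- pause(seconds).
- inverse_kinematics(position, orientation): joint angles nearest the present ones, or None.
- read_camera(name): name is "scene" or "top" or "wrist"; returns the picture (400x640x3 uint8, red, green, blue); there is no depth.
- camera_params(name): a dict with "K" (3x3 intrinsics, pixels), "camera_from_world" (4x4, takes a point from world to camera coordinates). Camera axes: x right, y down, z forward; pixel columns grow to the right and rows downward; lengths in m; the calibration is good to about 2 mm. The wrist camera is an equidistant fisheye: a pixel r from the principal point sees the ray r / f radians off the axis. A picture is of the moment at which its call begins: read the wrist's pose just before it. camera_params takes no time and is no camera call; for the wrist camera it gives the pose at the moment of the call.
A pose or a line that the arm cannot do raises MotionError and nothing moves.
- sign_off(): hands the job in; it is judged then, once.
Trained networks look in the newest picture that a camera, given by its name, has taken for a name from the list of things; names that differ only in an ending like _2 or _b are one class to them, and where a whole thing is asked for, a point or a joint stands for the part that bears it (a point fixed in the world has none). Each returns a list of dicts, best first, with "confidence" (0 to 1); they miss things now and then, are a little off and sometimes report something else, mostly with a low value. They report only what shows in the picture. A call takes as long as a camera call.
- look_for(camera, name): "at" ([column, row] in pixels, amid what is visible of it).
- tip_of(camera, name): "at" ([column, row] in pixels: a listed point, or the origin of a listed thing).
Readings, each from a call of its own:
- read_time_s(): time.
- read_qpos(): joint angles.
- read_joint_vel(): joint speeds.
- read_effort(): joint torques, N m.
- read_eef_pos(): TCP position.
- read_tcp_rot(): TCP orientation.
- read_ft_force(): force on the tool from outside, world axes, zero at the start.
- read_ft_torque(): the same for the moment, N m.
- read_finger_gap(): finger opening in m.
- read_grasp_force(): force on a finger pad.
Only numpy, scipy, OpenCV 4.12 (cv2) and the standard library are available. Lean on these libraries where they do the work, as an engineer would, in place of code of your own. Each camera call takes 0.05 s, during which the arm holds its last target. There are 200 camera calls.

TASK

Three yellow lids of different size lie by the white chalk canister, and only one belongs to it. Find the lid that fits the mouth and press it straight down until it snaps fully home, flush on the rim, then let go.

Things in the scene. Friction and masses are not known exactly. Their poses are not given: they have to be found in the camera images.
- canister: White round open canister, fixed to the mat, upright, 100 mm high; origin at the centre of its underside, z up. Rim outside diameter 90 mm, mouth diameter 82 mm, straight wall. Three small spring catches stand 9 mm into the mouth, 1 to 11 mm below the rim; they give way outward when a fitting plug is pushed past them (about 5 to 10 N downward in all) and then hold it.
- lid_mid: Yellow lid, black round knob up. Origin: centre of the plug's underside, z up. Plug 27 mm deep, widest (70 mm) 15 mm up, tapering to 52 mm at its foot; 62 mm groove above. Flange 90 mm diameter, 27 to 32 mm above the origin; knob 26 mm diameter, 32 to 64 mm above. 70 g. Home: flange on the rim, origin 73 mm above the canister's; before the snap it stands some 10 mm proud.
- lid_small: Look-alike of the same heights, origin and knob, but all plug and flange diameters 16 mm smaller: flange 74 mm, plug at most 54 mm, so its flange sinks inside the mouth.
- lid_large: Look-alike of the same heights, origin and knob, but all plug and flange diameters 16 mm larger: flange 106 mm, plug at most 86 mm, so it cannot enter the mouth.

How it is judged:
By the outcome, as a careful person would: the job done as asked, in the order asked, and still so for the second after the job is handed in, with the robot touching nothing.
It also fails if it takes over 38 s, if anything falls off the work surface, if the arm or the gripper's body presses on something with over 40 N, if the wrist force passes 120 N, or if a joint passes its speed limit or range.

## Working session

There is one attempt and no reset: what is moved stays moved. The work goes in short steps, each a Python script; the robot and the scene stay as the last script left them, time stands still between calls to the robot, and variables do not carry over. Pictures are saved under pics/ and viewed, at most 10 in all, crops included, and the job is handed in when it is done.

```bash
mkdir -p pics; cat > h.py <<'E'
import numpy as np, cv2
from bench import *
def shot(c,fn=None):
    im=read_camera(c)
    if fn: cv2.imwrite('pics/'+fn,im[:,:,::-1])
    return im
def toz(P,uv,z):
    K=np.array(P['K']);T=np.array(P['camera_from_world'])
    d=np.linalg.inv(K)@[uv[0],uv[1],1]; R=T[:3,:3];c=-R.T@T[:3,3];d=R.T@d
    return c+d*(z-c[2])/d[2]
def proj(P,p):
    K=np.array(P['K']);T=np.array(P['camera_from_world']);q=K@(T[:3,:3]@p+T[:3,3]);return q[:2]/q[2]
E
python3 - <<'E'
from h import *
for c in ['top','scene']:
    shot(c,c+'0.png');P=camera_params(c)
    T=np.array(P['camera_from_world']);print(c,-T[:3,:3].T@T[:3,3],P['K'][0][0])
    for n,z in [('canister',0),('lid_mid',0),('lid_small',0),('lid_large',0)]:
        for d in tip_of(c,n)[:3]: print(n,np.round(d['at']),round(d['confidence'],2),np.round(toz(P,d['at'],z),3))
print(read_time_s(),read_tcp_rot())
E
```

```text
top [ 0.33331264 -0.01005175  1.10010036] 494.86096837734164
canister [328. 163.] 0.95 [ 0.652 -0.009  0.   ]
lid_mid [449. 231.] 0.56 [ 0.488 -0.276  0.   ]
lid_small [331. 259.] 0.64 [ 0.431 -0.011  0.   ]
lid_large [214. 255.] 0.67 [0.446 0.251 0.   ]
scene [0.91557595 0.23073428 0.74608613] 404.57341548796006
canister [293. 254.] 0.93 [ 0.655 -0.008  0.   ]
lid_mid [247. 141.] 0.58 [ 0.482 -0.277  0.   ]
lid_small [354. 179.] 0.84 [ 0.427 -0.008  0.   ]
lid_small [296. 252.] 0.4 [ 0.649 -0.005  0.   ]
lid_large [459. 244.] 0.58 [0.44  0.258 0.   ]
0.5 [ 9.78254968e-01  2.07405921e-01  4.53981779e-06 -4.18338168e-05]
```

View pics/top0.png

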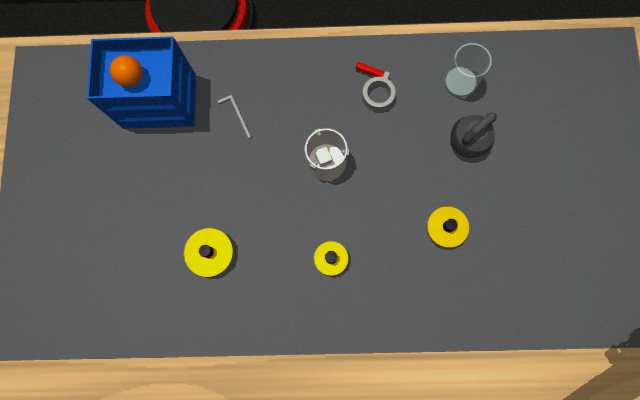

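View pics/scene0.png

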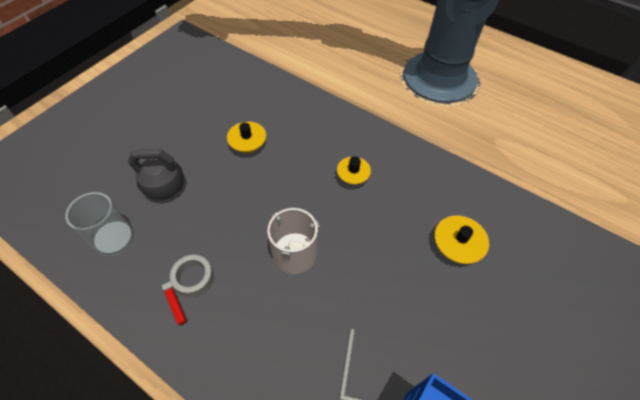

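The top view shows the canister at (326,155) and yellow lids at (208,252) large, (331,258) small and (448,227) mid. Next I fit the flanges and the rim to get sizes and centres.

```bash
cat >> h.py <<'E'
def yellow(im):
    hsv=cv2.cvtColor(im,cv2.COLOR_RGB2HSV);m=cv2.inRange(hsv,(20,150,90),(35,255,255))
    cs,_=cv2.findContours(m,cv2.RETR_EXTERNAL,cv2.CHAIN_APPROX_NONE)
    return [c for c in cs if cv2.contourArea(c)>300]
def circ(P,pts,z):
    X=np.array([toz(P,p,z)[:2] for p in pts]);A=np.c_[2*X,np.ones(len(X))]
    s=np.linalg.lstsq(A,(X**2).sum(1),rcond=None)[0];r=np.sqrt(s[2]+s[0]**2+s[1]**2)
    return s[:2],2*r
E
python3 - <<'E'
from h import *
for c in ['top','scene']:
    im=shot(c);P=camera_params(c)
    for k in yellow(im):
        h=cv2.convexHull(k)[:,0].astype(float);print(c,circ(P,k[:,0],.0305))
    # rim: annotated guess
    x0,y0=[int(v) for v in proj(P,[.653,-.0085,.1])]
    cr=im[y0-40:y0+45,x0-40:x0+40]
    for x,y,col in []: pass
    big=cv2.resize(cr,None,fx=7,fy=7,interpolation=cv2.INTER_NEAREST)
    for d in (.09,.082):
        q=np.array([(proj(P,[.653+d/2*np.cos(a),-.0085+d/2*np.sin(a),.1])-[x0-40,y0-40]+.5)*7 for a in np.linspace(0,6.28,60)]).astype(np.int32)
        cv2.polylines(big,[q],True,(255,0,0),1)
    cv2.imwrite(f'pics/rim_{c}.png',big[:,:,::-1]);print(x0,y0)
E
python3 -c "
import cv2,numpy as np
a=cv2.imread('pics/rim_top.png');b=cv2.imread('pics/rim_scene.png')
cv2.imwrite('pics/rims.png',cv2.resize(np.hstack([a,b]),(800,425),interpolation=cv2.INTER_AREA))"
```

```text
top (array([ 0.43099594, -0.01078332]), np.float64(0.07282479675496818))
top (array([0.45075331, 0.25585152]), np.float64(0.10485736097363596))
top (array([ 0.49315934, -0.26652403]), np.float64(0.08922171695905504))
326 149
scene (array([0.44568849, 0.25509606]), np.float64(0.10652622698984045))
scene (array([ 0.42773093, -0.0111676 ]), np.float64(0.065790862676963))
scene (array([ 0.48981873, -0.26726394]), np.float64(0.08159468047541714))
290 229
```

View pics/rims.png

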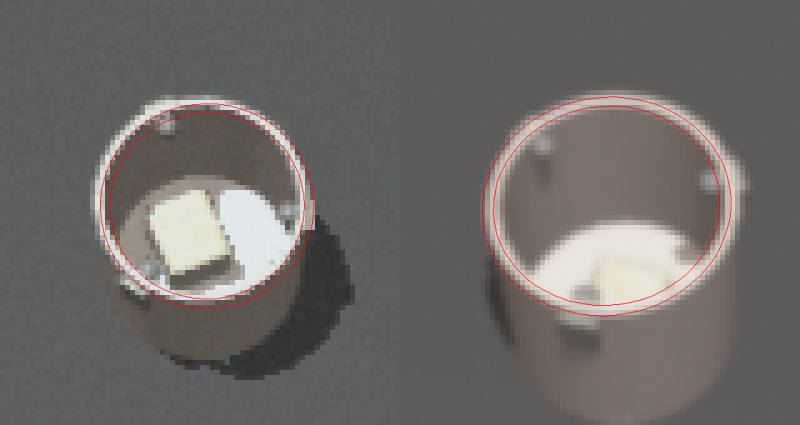

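The mid lid is confirmed: its flange measures 89 mm and it lies at about (0.492, -0.267). The drawn rim circles sit about 1 px off, so the true centre is about (0.655, -0.007). Now I move over the lid and check with the wrist camera.

```bash
cat >> h.py <<'E'
Q=[.978254968,.207405921,0,0]
def wproj(P,p):
    K=np.array(P['K']);T=np.array(P['camera_from_world']);q=T[:3,:3]@np.array(p)+T[:3,3]
    rho=np.hypot(q[0],q[1]);th=np.arctan2(rho,q[2]);return np.array([K[0][2]+K[0][0]*th*q[0]/rho,K[1][2]+K[1][1]*th*q[1]/rho])
def wtoz(P,uv,z):
    K=np.array(P['K']);T=np.array(P['camera_from_world']);R=T[:3,:3];c=-R.T@T[:3,3]
    a=(uv[0]-K[0][2])/K[0][0];b=(uv[1]-K[1][2])/K[1][1];th=np.hypot(a,b)+1e-9
    d=R.T@np.array([a/th*np.sin(th),b/th*np.sin(th),np.cos(th)]);return c+d*(z-c[2])/d[2]
def draw(im,P,c,d,z,col):
    q=np.array([wproj(P,[c[0]+d/2*np.cos(a),c[1]+d/2*np.sin(a),z]) for a in np.linspace(0,6.28,80)]).round().astype(np.int32)
    cv2.polylines(im,[q],True,col,1)
E
python3 - <<'E'
from h import *
def wcirc(P,pts,z):
    import h; h.toz=wtoz; return circ(P,pts,z)
move_ptp([.600,-.10,.30],Q)
P=camera_params('wrist');im=shot('wrist').copy();draw(im,P,(.655,-.007),.09,.1,(255,0,0));draw(im,P,(.655,-.007),.082,.1,(255,0,0));cv2.imwrite('pics/w1.png',im[:,:,::-1])
move_ptp([.492,-.2665,.16],Q)
P=camera_params('wrist');im=shot('wrist').copy()
for k in yellow(im): print(cv2.contourArea(k),wcirc(P,cv2.convexHull(k)[:,0],.032))
draw(im,P,(.492,-.2665),.09,.032,(255,0,0));draw(im,P,(.492,-.2665),.026,.064,(0,255,0));cv2.imwrite('pics/w2.png',im[:,:,::-1])
print(read_time_s(),read_eef_pos(),read_qpos())
a=cv2.imread('pics/w1.png');b=cv2.imread('pics/w2.png');cv2.imwrite('pics/w12.png',cv2.resize(np.vstack([a,b]),(480,600),interpolation=cv2.INTER_AREA))
E
```

```text
8481.0 (array([ 0.49042788, -0.26513175]), np.float64(0.09150990921228644))
1935.0 (array([ 0.42826536, -0.00629113]), np.float64(0.07796471192993956))
3.8083 [ 0.49486962 -0.26482848  0.16162834] [ 0.6032029   0.32437393 -0.21504143  1.88566822  0.08285333  0.93634212
 -0.79933679]
```

View pics/w1.png

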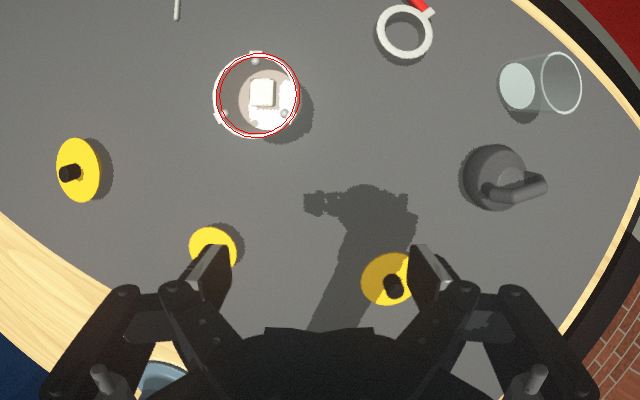

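View pics/w2.png

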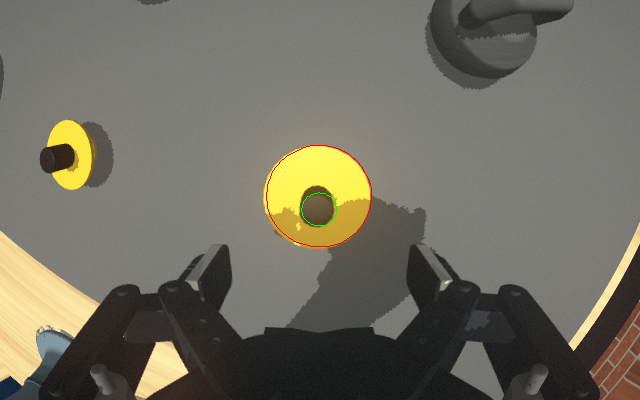

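The canister ring and the lid circles all match within 1–2 mm, so I'm grasping now.

```bash
python3 - <<'E'
from h import *
print(read_eef_pos(),read_ft_force())
movel([.4912,-.266,.10],Q,.1); print(read_eef_pos())
movel([.4912,-.266,.057],Q,.05); pause(.3); print(read_eef_pos(),read_ft_force())
move_gripper(.02,60); pause(.2)
print(read_finger_gap(),read_grasp_force(),read_eef_pos(),read_ft_force())
p=read_eef_pos();movel([p[0],p[1],.22],Q,.15);pause(.2)
print(read_finger_gap(),read_grasp_force(),read_eef_pos(),read_ft_force(),read_time_s())
shot('wrist','w3.png')
E
```

```text
[ 0.49486962 -0.26482848  0.16162834] [-0.33729835  1.08060519  0.39931035]
[ 0.49178778 -0.26602911  0.10036289]
[ 0.49138651 -0.26608917  0.0572927 ] [-0.74157452 -0.19438645  0.19410971]
0.024484941235280135 59.30211449973285 [ 0.49154494 -0.26605023  0.05724221] [ 0.51310117 -0.87028981  1.17115572]
0.02461552420954884 58.993346435017884 [ 0.4909941  -0.26578648  0.21891575] [0.31525415 0.65850708 0.06436142] 8.0833
```

View pics/w3.png

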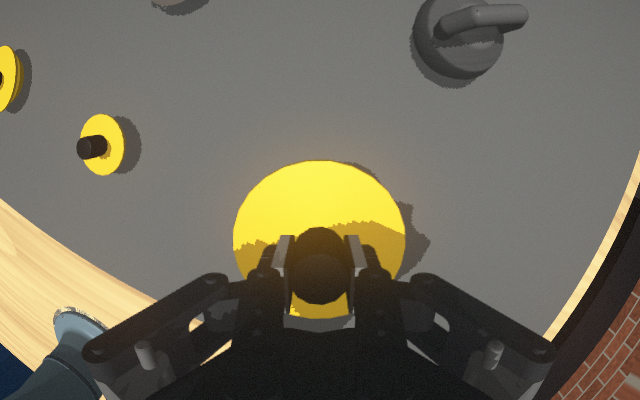

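The lid is held by the knob and hangs straight below the gripper. I carry it over the canister and press it in steps.

```bash
python3 - <<'E'
from h import *
C=(.655,-.0065)
move_ptp([*C,.22],Q);pause(.2);print(read_eef_pos(),read_time_s())
f0=np.array(read_ft_force())
movel([*C,.165],Q,.08);pause(.2);print(read_eef_pos(),read_ft_force()-f0)
shot('scene','s2.png');shot('top','t2.png')
for z in np.arange(.155,.1255,-.003):
    movel([*C,z],Q,.03);pause(.1)
    f=read_ft_force()-f0;p=read_eef_pos();print(round(z,4),np.round(p,4),np.round(f,1),round(read_finger_gap(),4),round(read_time_s(),1))
    if abs(f[2])>30 or np.hypot(*f[:2])>15: break
    if p[2]<.1325 and f[2]>12: break
shot('scene','s3.png')
a=cv2.imread('pics/s2.png')[130:330,190:390];b=cv2.imread('pics/s3.png')[130:330,190:390]
cv2.imwrite('pics/s23.png',cv2.resize(np.hstack([a,b]),(800,400)))
E
```

```text
[ 0.65472002 -0.0093326   0.22001337] 9.5083
[ 0.65561962 -0.00644168  0.16591398] [ 0.53919978  0.08775454 -0.21184545]
0.155 [ 0.6551 -0.0065  0.155 ] [ 0.6  0.2 -0. ] 0.0248 11.2
0.152 [ 0.655  -0.0065  0.152 ] [-0.2  0.8  0.6] 0.0243 11.6
0.149 [ 0.655  -0.0065  0.1489] [ 0.3  0.6 -0.1] 0.0242 11.9
0.146 [ 0.6549 -0.0065  0.1459] [-0.6 -0.7  0.1] 0.0243 12.3
0.143 [ 0.6546 -0.0066  0.1428] [-1.6  0.7  0.4] 0.0248 12.6
0.14 [ 0.6549 -0.0063  0.1399] [-1.3 -0.2  1.7] 0.0241 13.0
0.137 [ 0.6545 -0.0064  0.1363] [-0.6 -0.6 -1.2] 0.0242 13.3
0.134 [ 0.6541 -0.0065  0.1329] [-0.2  0.4 -4.1] 0.0244 13.7
0.131 [ 0.6549 -0.0068  0.1308] [-1.7  0.2 -2.8] 0.0246 14.0
0.128 [ 0.6559 -0.0067  0.1303] [-3.9 -1.2  5.8] 0.0246 14.4
```

View pics/s23.png

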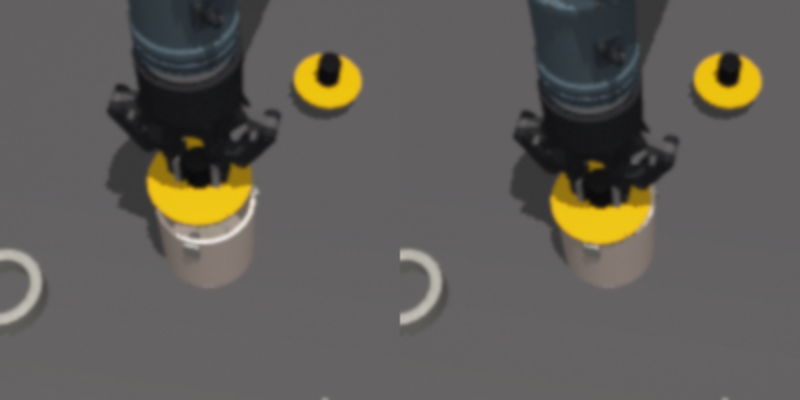

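The pull-through at 0.134 m and the hard stop at 0.130 m match the snap and the home height. The picture shows the flange on the rim. I press a little more, release, retreat and check.

```bash
python3 - <<'E'
from h import *
C=(.655,-.0065)
movel([*C,.125],Q,.03);pause(.2);print(read_eef_pos(),read_ft_force())
movel([*C,.130],Q,.03);pause(.1)
move_gripper(.06);pause(.1);print(read_eef_pos(),read_ft_force(),read_finger_gap())
movel([*C,.22],Q,.1);move_ptp([.50,-.15,.30],Q);pause(.2)
for c in ['top','scene']:
    im=shot(c,'f_'+c+'.png');P=camera_params(c)
    for k in yellow(im): print(c,cv2.contourArea(k),circ(P,cv2.convexHull(k)[:,0],.1035))
print(read_time_s())
a=cv2.imread('pics/f_scene.png')[170:290,230:350];b=cv2.imread('pics/f_top.png')[100:220,270:390]
cv2.imwrite('pics/f.png',cv2.resize(np.hstack([a,b]),(800,400)))
E
```

```text
[ 0.65591141 -0.00673291  0.13018659] [-8.16315956 -1.81294184 16.53751652]
[ 0.65510312 -0.00640308  0.12993631] [ 0.81091434 -0.37480832 -0.02233086] 0.060197215701019116
top 896.0 (array([ 0.42437705, -0.01072451]), np.float64(0.06906175509565217))
top 1815.0 (array([0.44273415, 0.23774559]), np.float64(0.09903589732778899))
top 1326.0 (array([ 0.65812387, -0.00757746]), np.float64(0.08983969253480568))
scene 1992.5 (array([0.49346333, 0.25261509]), np.float64(0.09697319918557974))
scene 1683.0 (array([ 0.65280581, -0.0093052 ]), np.float64(0.09060043598019556))
scene 547.0 (array([0.47651304, 0.01280914]), np.float64(0.0680824885427413))
18.075
```

View pics/f.png

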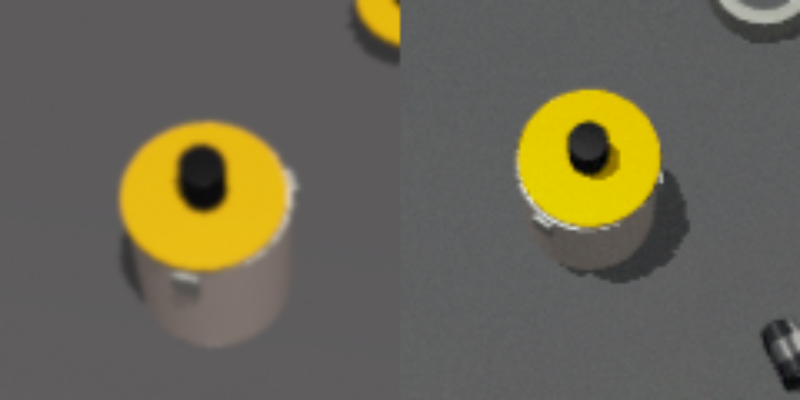

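The lid sits level and flush on the rim, centred to within a couple of millimetres, and the gripper is clear.

```bash
python3 -c "
from bench import *
print(sign_off())"
```

```text
the job is handed in; nothing more can be done
None
```

The mid lid (90 mm flange) is pressed home and flush on the canister rim, released and handed in at about 18 s; the sign-off call returned no verdict.

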